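Fill the collet-chuck caddy and lift it level

ROBOT

A 6-joint arm with a two-finger parallel gripper is mounted at the origin on the work surface. World frame = base frame: x ahead of the robot, y to its left, z up, the work surface at z = 0. Lengths are in m, angles in rad, forces in N, time in s.
With the tool pointing down it reaches from about 0.325 to 0.925 m from the base axis. Payload 3.1 kg.
Tool frame: the origin (TCP) lies between the finger pads, 19 mm behind the fingertips; this is the grasp point; x points along the fingers, z is the direction in which the jaws open and shut, and the axes are right-handed (so a half turn about x gives the same grasp; the last joint's range is limited). The gripper opens to 85 mm and grips with 20 to 120 N. Pads are 22 mm wide; open, the fingers measure 114 mm over their backs; the gripper's body (76 mm by 85 mm) begins 54 mm behind the grasp point. The pads swing forward as they close: fully open they stand 13 mm farther back than shut.
Start: joints at [1.206, 0.217, 1.613, -0, 1.311, -0.112], TCP at [0.156, 0.605, 0.25] pointing down, gripper open.
Joint ranges: [-2.75, 2.75], [-0.78, 2.1], [0.31, 2.55], [-1.13, 4.27], [0.13, 2.63], [-2.58, 2.58]. Speed limits (rad/s): [2.79, 2.79, 3.14, 3.14, 3.14, 3.14].

INTERFACE

Orientations are given as a unit quaternion [w, x, y, z].
In Python, from plant import r, vision, job gives the robot as it stands.
- The arm moves only by the tool drive_tool, never from a script. Its argument "commands" is one flat list of numbers, 7 for each row, row after row: the gripper's target within -1 to 1 (shut at 1, half-way at 0, fully open at -1), then the shift along the tool's x, y, z in cm, then the turn, a rotation vector about the tool's x, y, z in degrees. A call has 1 to 12 rows; each row shifts and turns the commanded pose from where the row before left it, along the tool's axes as they then stand; what a row does not reach is not made up. A row lasts 1/8 s, in which the tool goes at most 62.5 mm and 10.7 degrees, less where a joint would pass 70% of its speed; a pose out of reach is approached as far as the arm can. A call is refused whole if a number of a shift passes 6.25 or a number of a turn 10.7, either way. A call with a gripper value outside its range is refused whole. The fingers move at their own pace and stop on an object; the grip force is fixed at half the most. Time passes only in rows, so rows that do not move let the fingers close. It gives the time, the measured TCP pose, the force and the opening at its end, in the units of the state.
- r.observe(): the state, without advancing time (a new reading comes with each control period).
- vision.get_image(name): name is "scene" or "top"; returns a dict with "pixels" (384x512x3 uint8, red, green, blue), "fx", "fy", "cx", "cy" (pixels), "k1" (the pictures are not rectified: a ray, as slopes to the right and down, at radius r is drawn at 1 + k1 r^2 times it, then the intrinsics apply), "extrinsics" (4x4, takes a point from world to camera coordinates). Camera axes: x right, y up, looking along -z (the intrinsics and any distortion apply to the point x, -y, -z); pixel columns grow to the right and rows downward; lengths in m; the calibration is good to about 2 mm. A picture is of the moment at which its call begins. There is no depth.
- job.close_job(): hands the job in, once; it reports no verdict.
The state is a dict: "time_s": time; "q": joint angles; "joint_vel": joint speeds; "joint_efforts": joint torques, N m; "tool_pos": TCP position; "ee_rot": TCP orientation; "contact_force": force on the tool from outside, world axes, zero at the start; "wrist_torque": the same for the moment, N m; "finger_gap": finger opening in m.
Only numpy, scipy, OpenCV 4.12 (cv2) and the standard library are available. Lean on these libraries where they do the work, as an engineer would, in place of code of your own. Each camera call takes 0.05 s, during which the arm holds its last target. There are 200 camera calls.

TASK

Fill the two empty pockets of the yellow carrying caddy with the two green-ringed collet chucks from the grey bench stand, shank down and fully seated, letting go of each. Then take the caddy by the middle of its orange handle, lift it about 10 cm clear of the bench and hold it there steady and level with all four chucks in it; the program finishes while still holding it in the air. The red-ringed chuck stays in the stand, and everything else on the bench stays where it is.

Things in the scene. Friction and masses are not known exactly. Their poses are not given: they have to be found in the camera images.
- caddy: Loose carrying caddy, 0.4 kg empty: yellow base 190 x 160 x 6 mm, black deck 160 x 160 mm (top 52 mm up) with 2 x 2 pockets, steel bail handle over the middle along caddy x (uprights at x = +-84 mm, 24 mm wide). Origin at the centre of the underside, x along the handle, z up. At the start the two pockets on its +y side are filled, the two on its -y side empty.
- caddy_grip (a point): Centre of the orange handle grip, 113 mm above the caddy's underside. The grip is a bar 110 mm long (along caddy x), 20 mm wide (along caddy y) and 18 mm high; its underside is 52 mm above the deck, its top 70 mm above the deck. Seated chucks reach 48 mm above the deck.
- pocket0 (a point): Centre of the mouth of the empty pocket at caddy x = -50, y = -60 mm in the caddy, on the deck's top face, 52 mm above the caddy's underside. Plain round through hole 19 mm in diameter with a 1.5 mm chamfer, in a 16 mm thick deck; 30 mm of free space below the deck. A chuck is seated when its collar rests on the deck here.
- pocket1 (a point): Centre of the mouth of the empty pocket at caddy x = +50, y = -60 mm in the caddy, on the deck's top face, 52 mm above the caddy's underside. Plain round through hole 19 mm in diameter with a 1.5 mm chamfer, in a 16 mm thick deck; 30 mm of free space below the deck. A chuck is seated when its collar rests on the deck here.
- pocket2 (a point): Centre of the mouth of the pocket at caddy x = -50, y = +60 mm, filled at the start by parked_a in the caddy, on the deck's top face, 52 mm above the caddy's underside. Plain round through hole 19 mm in diameter with a 1.5 mm chamfer, in a 16 mm thick deck; 30 mm of free space below the deck. A chuck is seated when its collar rests on the deck here.
- pocket3 (a point): Centre of the mouth of the pocket at caddy x = +50, y = +60 mm, filled at the start by parked_b in the caddy, on the deck's top face, 52 mm above the caddy's underside. Plain round through hole 19 mm in diameter with a 1.5 mm chamfer, in a 16 mm thick deck; 30 mm of free space below the deck. A chuck is seated when its collar rests on the deck here.
- green_a: Collet chuck, green ring: shank 16 mm dia, 40 mm long, pointing down (foot chamfered 5 mm to 10 mm dia); above it collar 26 mm dia x 14 with the coloured band, steel nut 28 mm dia x 20 with a disc of that colour on top, cutter 8 mm dia x 14; 0.11 kg. Origin at the shank's foot, z up its axis; mid-nut 64 mm above it. To be loaded; starts upright in one of the stand's three holes, collar on its top.
- green_b: Collet chuck, green ring: shank 16 mm dia, 40 mm long, pointing down (foot chamfered 5 mm to 10 mm dia); above it collar 26 mm dia x 14 with the coloured band, steel nut 28 mm dia x 20 with a disc of that colour on top, cutter 8 mm dia x 14; 0.11 kg. Origin at the shank's foot, z up its axis; mid-nut 64 mm above it. To be loaded; starts upright in another stand hole. Interchangeable with green_a.
- parked_a: Collet chuck, green ring: shank 16 mm dia, 40 mm long, pointing down (foot chamfered 5 mm to 10 mm dia); above it collar 26 mm dia x 14 with the coloured band, steel nut 28 mm dia x 20 with a disc of that colour on top, cutter 8 mm dia x 14; 0.11 kg. Origin at the shank's foot, z up its axis; mid-nut 64 mm above it. Already seated in pocket2; stays there.
- parked_b: Collet chuck, green ring: shank 16 mm dia, 40 mm long, pointing down (foot chamfered 5 mm to 10 mm dia); above it collar 26 mm dia x 14 with the coloured band, steel nut 28 mm dia x 20 with a disc of that colour on top, cutter 8 mm dia x 14; 0.11 kg. Origin at the shank's foot, z up its axis; mid-nut 64 mm above it. Already seated in pocket3; stays there.
- red_chuck: Collet chuck, red ring: shank 16 mm dia, 40 mm long, pointing down (foot chamfered 5 mm to 10 mm dia); above it collar 26 mm dia x 14 with the coloured band, steel nut 28 mm dia x 20 with a disc of that colour on top, cutter 8 mm dia x 14; 0.11 kg. Origin at the shank's foot, z up its axis; mid-nut 64 mm above it. Worn, not for this job: stays in the third hole of the stand.
- stand: Bench stand, fixed: grey plastic block 180 x 64 x 52 mm with three through holes 19 mm in diameter in a row along its x axis at x = -60, 0 and +60 mm. Origin at the centre of its underside. Each hole holds one chuck with its collar's underside at 52 mm height; which chuck is in which hole varies.
- spanner: Dark hook spanner lying flat, 170 mm long, 8 mm thick; a bystander near the far edge. Origin at the middle of its length, on the underside; x along it, hook to +x.
- tape_measure: Yellow tape measure 66 x 34 x 62 mm standing on the bench; a bystander. Origin at the centre of its underside.
- water_bottle: Blue water bottle with black cap, 70 mm in diameter, 190 mm high; a bystander. Origin at the centre of its underside.
- cordless_drill: Green cordless drill standing on its black battery, about 190 mm long and 202 mm high; a bystander. Origin at the centre of the battery's underside, chuck to +x.
- paint_marker: Blue paint marker lying on the bench, 130 mm long, 12 mm thick; a bystander. Origin at the middle of its underside, x along it.
- green_a_seat (a point): Centre of the collar's underside of green_a, 40 mm above the foot of its shank along its axis; it lies on the mouth of a pocket or hole when the chuck is seated.
- green_b_seat (a point): Centre of the collar's underside of green_b, 40 mm above the foot of its shank along its axis; it lies on the mouth of a pocket or hole when the chuck is seated.
- parked_a_seat (a point): Centre of the collar's underside of parked_a, 40 mm above the foot of its shank along its axis; it lies on the mouth of a pocket or hole when the chuck is seated.
- parked_b_seat (a point): Centre of the collar's underside of parked_b, 40 mm above the foot of its shank along its axis; it lies on the mouth of a pocket or hole when the chuck is seated.
- red_chuck_seat (a point): Centre of the collar's underside of red_chuck, 40 mm above the foot of its shank along its axis; it lies on the mouth of a pocket or hole when the chuck is seated.
Not all that is in view belongs to the job. What is shaped like the parked_a but purple or turquoise is not meant.

How it is judged:
By the outcome, as a careful person would: the job done as asked, in the order asked, and still so for the second after the job is handed in, while the arm keeps its last pose, push and grip.
It also fails if it takes over 72 s, if anything falls off the work surface, if the arm or the gripper's body presses on something with over 40 N, if the wrist force passes 120 N, or if a joint passes its speed limit or range.

## Working session

There is one attempt and no reset: what is moved stays moved. The work goes in short steps, Python scripts to look and compute and a tool call to move; the robot and the scene stay as the last step left them, time stands still between calls to the robot, and variables do not carry over. Pictures are saved under pics/ and viewed, about 8 in all and at most 12, crops included, and the job is handed in when it is done.

Besides the shell and the picture viewer there is one more tool, called as name(argument=value, ...) on one line, values as JSON. drive_tool: Moves the arm, as the interface text tells. Its arguments: {"type":"object","properties":{"commands":{"type":"array","items":{"type":"number"}}},"required":["commands"]}

```bash
mkdir -p pics; ls; cat > h.py <<'E'
import numpy as np, cv2
from plant import r, vision, job
def get(n,f=None):
    im=vision.get_image(n)
    if f: cv2.imwrite('pics/'+f,im['pixels'][:,:,::-1])
    return im
def proj(im,P):
    P=np.atleast_2d(P); E=np.array(im['extrinsics']); c=P@E[:3,:3].T+E[:3,3]
    a=c[:,0]/-c[:,2]; b=-c[:,1]/-c[:,2]; k=1+im['k1']*(a*a+b*b)
    return np.c_[im['fx']*a*k+im['cx'],im['fy']*b*k+im['cy']]
def ray(im,uv):
    K=np.array([[im['fx'],0,im['cx']],[0,im['fy'],im['cy']],[0,0,1]])
    s=cv2.undistortPoints(np.array(uv,float).reshape(-1,1,2),K,np.array([im['k1'],0,0,0.]))[:,0]
    E=np.array(im['extrinsics']); R=E[:3,:3]
    d=np.c_[s[:,0],-s[:,1],-np.ones(len(s))]@R
    return -R.T@E[:3,3],d
def onz(im,uv,z):
    o,d=ray(im,uv); return o+d*((z-o[2])/d[:,2])[:,None]
E
python3 - <<'E'
from h import *
print(r.observe())
for n in('top','scene'):
    im=get(n,n+'0.png'); print({k:v for k,v in im.items() if k!='pixels'})
    np.save(n+'0.npy',im['pixels'])
E
```

```text
pics
{'time_s': 0.0, 'q': array([ 1.20582817e+00,  2.17773857e-01,  1.61494180e+00, -9.22150171e-06,
        1.31129797e+00, -1.12227578e-01]), 'joint_vel': array([-0.00014374, -0.00174407,  0.00097869, -0.00116796, -0.00042773,
       -0.00024214]), 'joint_efforts': array([ 4.38113811e-04, -3.96875775e+01, -3.03838849e+01, -5.22145160e-05,
        9.98103846e-03,  1.04580528e-05]), 'tool_pos': array([0.15600538, 0.60441507, 0.248652  ]), 'ee_rot': array([ 0.55829963, -0.43344393,  0.55975863,  0.43254844]), 'contact_force': array([0.78150536, 1.23993894, 0.38013186]), 'wrist_torque': array([-0.00723839,  0.06571942, -0.02047932]), 'finger_gap': 0.08518875536250965}
{'fx': 428.0748232726962, 'fy': 428.0748232726962, 'cx': 251.93583740945797, 'cy': 193.94646489711238, 'k1': 0.0011722626276765048, 'extrinsics': array([[ 0.02769408, -0.99961446, -0.00199085, -0.02702576],
       [ 0.9875448 ,  0.027051  ,  0.1549952 , -0.57868489],
       [-0.15488159, -0.0062585 ,  0.98791322, -1.30685943],
       [ 0.        ,  0.        ,  0.        ,  1.        ]])}
{'fx': 352.2942187352488, 'fy': 352.2942187352488, 'cx': 257.91042328224626, 'cy': 185.74492461519372, 'k1': -0.05137917065701765, 'extrinsics': array([[-0.4039155 ,  0.91472071,  0.01175951,  0.24989887],
       [-0.53766164, -0.24777753,  0.80593192,  0.23288127],
       [ 0.74011636,  0.31920576,  0.59189142, -1.46709234],
       [ 0.        ,  0.        ,  0.        ,  1.        ]])}
```

View pics/top0.png

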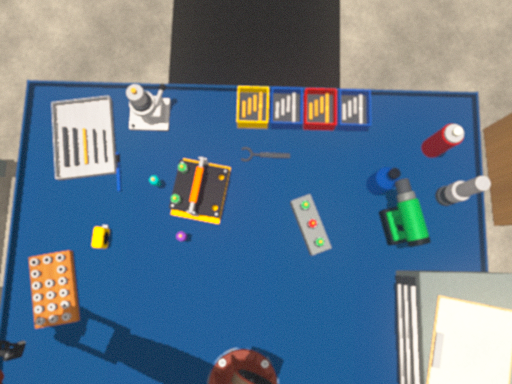

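View pics/scene0.png

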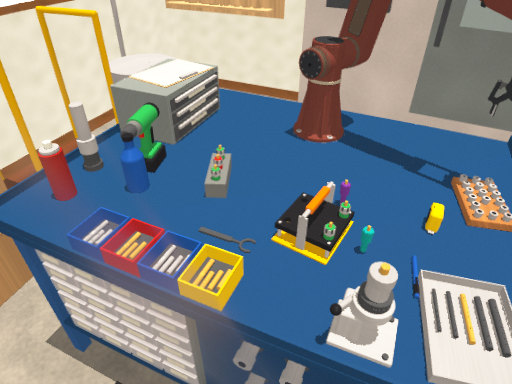

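The top view shows the stand at about (311,224), with green chucks at (306,206) and (320,242) and red at (312,224). The caddy is at (200,190) with its filled side to the left. The purple and turquoise decoys are at (181,236) and (155,181). The scene view agrees. Next I'll measure colour centroids.

```bash
cat > m.py <<'E'
from h import *
import sys
t=sys.argv[1]
Z={'green':.086,'red':.086,'yel':.006,'orange':.122}
for n,rois in(('top',dict(stand=(285,185,340,262),caddy=(160,145,240,230))),('scene',dict(stand=(195,140,240,200),caddy=(265,175,360,262)))):
    im=get(n,f'{n}_{t}.png'); px=im['pixels']; hsv=cv2.cvtColor(px,cv2.COLOR_RGB2HSV)
    for k,(a,b,c,d) in rois.items():
        s=hsv[b:d,a:c]
        for col,lo,hi in(('green',(50,110,70),(75,255,255)),('red',(0,150,120),(6,255,255)),('orange',(8,180,150),(17,255,255)),('yel',(20,180,120),(32,255,255))):
            m=cv2.inRange(s,lo,hi); N,L,st,ce=cv2.connectedComponentsWithStats(m,connectivity=8)
            for i in range(1,N):
                if st[i,4]>=8:
                    uv=ce[i]+(a,b); print(n,k,col,st[i],uv.round(1),onz(im,[uv],Z[col])[0].round(4))
                    if col in('orange','yel') and n=='top':
                        ys,xs=np.where(L==i); P=onz(im,np.c_[xs+a,ys+b],Z[col])[:,:2].astype(np.float32); print('   rect',cv2.minAreaRect(P),)
    C=[]
    for k,(a,b,c,d) in rois.items():
        C.append(cv2.resize(px[b:d,a:c],(400,500),interpolation=cv2.INTER_CUBIC))
    cv2.imwrite(f'pics/{n}c_{t}.png',np.hstack(C)[:,:,::-1])
E
python3 m.py 1
```

```text
top stand green [17 17  7  6 22] [304.5 205.2] [ 0.5425 -0.1723  0.086 ]
top stand green [31 54  7  7 24] [318.6 242.2] [ 0.4314 -0.2158  0.086 ]
top stand red [24 35  7  7 23] [311.7 223.2] [ 0.4882 -0.1947  0.086 ]
top stand orange [26 36  4  4 10] [312.4 222.5] [ 0.487  -0.1919  0.122 ]
   rect ((0.48696380853652954, -0.19219502806663513), (0.008245689794421196, 0.008433856070041656), 45.998497009277344)
top caddy green [18 19  8  7 30] [181.8 167.4] [0.65   0.2078 0.086 ]
top caddy green [11 49  8  8 31] [175.1 198.2] [0.5532 0.2232 0.086 ]
top caddy orange [29 22 10 35 44] [192.7 183.9] [0.5928 0.1663 0.122 ]
   rect ((0.5930484533309937, 0.16528628766536713), (0.0060504889115691185, 0.10608445852994919), 79.68888854980469)
top caddy orange [35 23  9 35 64] [199.2 184.6] [0.5912 0.1467 0.122 ]
   rect ((0.590114176273346, 0.14664055407047272), (0.007548653520643711, 0.1052950844168663), 82.52348327636719)
top caddy yel [24 14 14  4 24] [190.4 160.6] [0.6908 0.1947 0.006 ]
   rect ((0.6905611753463745, 0.19454361498355865), (0.04418852552771568, 0.005262283608317375), 80.03071594
[... 1117 characters left out ...]
8  3 20] [215.5 178. ] [ 0.5889 -0.1496  0.086 ]
scene stand red [19 17  7  4 14] [217.2 158.5] [ 0.4927 -0.1977  0.086 ]
scene caddy green [76 28  9  5 28] [345.1 205.4] [0.5559 0.2245 0.086 ]
scene caddy green [74 37 10  7 35] [343.2 215.4] [0.598  0.2289 0.086 ]
scene caddy green [61 48  9  7 38] [329.8 226.6] [0.6534 0.2081 0.086 ]
scene caddy green [58 59 11  7 40] [327.7 237.5] [0.6927 0.2131 0.086 ]
scene caddy orange [46 13 19 26 75] [319.4 201.8] [0.6147 0.1663 0.122 ]
scene caddy orange [41 18 13 16 21] [310.6 201.7] [0.6235 0.1457 0.122 ]
scene caddy yel [43 13 21 20 72] [317.4 198.2] [0.4546 0.1284 0.006 ]
scene caddy yel [  7  46  81  41 747] [308.5 245.3] [0.6584 0.1629 0.006 ]
```

View pics/topc_1.png

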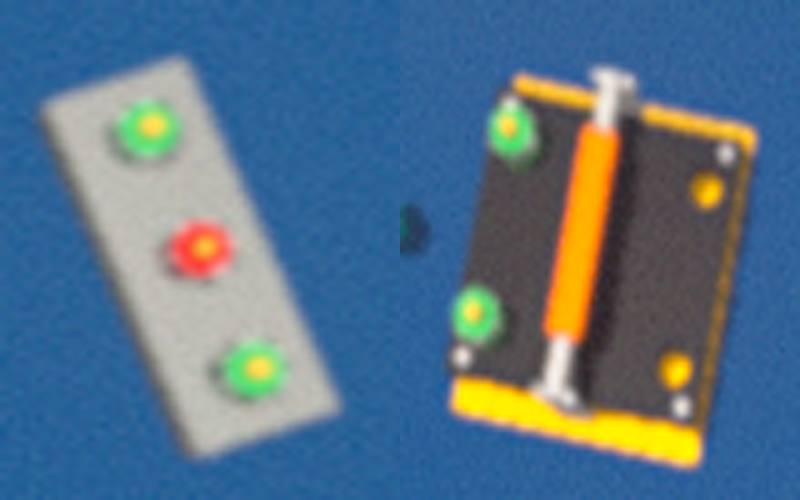

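The crop shows the empty pockets as yellow dots at full-image (220.9,176.7) and (214.5,207.4), the parked discs at left and the handle in between. I'll refine each of these and fit the rigid poses.

```bash
cat > fit.py <<'E'
from h import *
from scipy.optimize import least_squares
im=get('top'); S=8
hsv=cv2.cvtColor(im['pixels'],cv2.COLOR_RGB2HSV)
def blob(im,c,w,lo,hi):
    c=np.array(c).astype(int); a,b=c-w
    p=im['pixels'][b:b+2*w+1,a:a+2*w+1]
    p=cv2.resize(p,None,fx=S,fy=S,interpolation=cv2.INTER_CUBIC); h=cv2.cvtColor(p,cv2.COLOR_RGB2HSV)
    m=0
    for l,u in zip(lo,hi): m=m|cv2.inRange(h,l,u)
    N,L,st,ce=cv2.connectedComponentsWithStats(m)
    i=1+np.argmin([np.hypot(*(x-w*S-S/2)) -0.02*s[4] for x,s in zip(ce[1:],st[1:])])
    ct=cv2.findContours((L==i).astype(np.uint8),0,2)[0][0]; M=cv2.moments(cv2.convexHull(ct))
    uv=np.array([M['m10'],M['m01']])/M['m00']
    return (uv+.5)/S-.5+(a,b), M['m00']/S/S
G=[(15,110,70)],[(80,255,255)]
R=[(0,130,80),(160,130,80)],[(32,255,255),(179,255,255)]
Y=[(15,130,80)],[(34,255,255)]
D={}
for k,c,(lo,hi),z in(('gA',(305,205),G,.085),('red',(312,223),R,.085),('gB',(319,242),G,.085),('pa2',(175,198),G,.085),('pb3',(182,167),G,.085),('pk0',(214,207),Y,.0435),('pk1',(221,177),Y,.0435)):
    uv,A=blob(im,c,7,lo,hi); D[k]=onz(im,[uv],z)[0]; print(k,uv.round(2),round(A,1),D[k].round(4))
def fit(keys,loc):
    P=np.array([D[k][:2] for k in keys]); L=np.array(loc)
    f=lambda v:((L@np.array([[np.cos(v[2]),np.sin(v[2])],[-np.sin(v[2]),np.cos(v[2])]])+v[:2])-P).ravel()
    d=P[-1]-P[0]; e=L[-1]-L[0]
    s=least_squares(f,[*P.mean(0),np.arctan2(d[1],d[0])-np.arctan2(e[1],e[0])])
    print(s.x[:2].round(4),np.degrees(s.x[2]).round(2),'res',(s.fun*1000).round(1)); return s.x,(f(s.x)+P.ravel()).reshape(-1,2)
v,p=fit(['gA','red','gB'],[(-.06,0),(0,0),(.06,0)]); print('stand',p.round(4))
v,p=fit(['pk0','pk1','pa2','pb3'],[(-.05,-.06),(.05,-.06),(-.05,.06),(.05,.06)]); print('caddy',p.round(4))
c=np.degrees
from scipy.spatial.transform import Rotation as T
q=r.observe()['ee_rot'];print(T.from_quat(np.roll(q,-1)).as_matrix().round(3))
print('cam',ray(im,[(0,0)])[0])
E
python3 fit.py
```

```text
gA [304.99 204.6 ] 37.5 [ 0.5445 -0.1741  0.085 ]
red [312.04 223.03] 43.2 [ 0.4888 -0.1959  0.085 ]
gB [319.35 241.79] 38.6 [ 0.4328 -0.2182  0.085 ]
pa2 [174.43 197.85] 49.3 [0.5544 0.2255 0.085 ]
pb3 [181.57 166.93] 42.9 [0.6516 0.2087 0.085 ]
pk0 [214.51 207.41] 36.6 [0.5334 0.1055 0.0435]
pk1 [220.87 176.86] 33.0 [0.6318 0.0893 0.0435]
[ 0.4887 -0.196 ] -158.43 res [-0.   0.1 -0.1 -0.2  0.1  0.1]
stand [[ 0.5445 -0.174 ]
 [ 0.4887 -0.196 ]
 [ 0.4329 -0.2181]]
[0.5928 0.1572] -9.63 res [ 0.1  1.   0.3  0.4 -0.8 -0.7  0.5 -0.7]
caddy [[0.5335 0.1064]
 [0.632  0.0897]
 [0.5535 0.2248]
 [0.6521 0.208 ]]
[[-0.    -0.968  0.25 ]
 [-0.001  0.25   0.968]
 [-1.     0.    -0.001]]
cam [ 0.36981724 -0.01954031  1.38070328]
```

drive_tool(commands=[-1,0,0,0,10.7,0,0,-1,0,0,0,10.7,0,0,-1,0,0,0,10.7,0,0,-1,0,0,0,10.7,0,0,-1,0,0,0,10.7,0,0,-1,0,0,0,10.7,0,0,-1,0,0,0,10.7,0,0,-1,0,0,0,10.7,0,0,-1,0,0,0,10.7,0,0,-1,0,0,0,10.7,0,0,-1,0,0,0,10.7,0,0,-1,0,0,0,10.7,0,0])

```text
time_s: 1.75
tool_pos: [0.1562, 0.605, 0.2497]
ee_rot: [0.632, 0.317, 0.632, -0.317]
contact_force: [0.2, -0.7, -0.2]
finger_gap: 0.0852
```

```bash
cat > to.py <<'E'
# usage: to.py x y z jawdeg : turn about tool x needed, then shift (cm) along tool axes AFTER the turn
import sys
from h import *
from scipy.spatial.transform import Rotation as T
x,y,z,a=map(float,sys.argv[1:5]); o=r.observe()
M=T.from_quat(np.roll(o['ee_rot'],-1)).as_matrix()
j=np.degrees(np.arctan2(M[1,2],M[0,2])); turn=(j-a+180)%360-180
ar=np.radians(a); Rt=np.c_[[0,0,-1],np.cross([np.cos(ar),np.sin(ar),0],[0,0,-1]),[np.cos(ar),np.sin(ar),0]]
d=np.array([x,y,z])-o['tool_pos']
print('t',o['time_s'],'pos',o['tool_pos'].round(4),'jaw',j.round(2),'tilt',(M[:,0]).round(4),'q',o['q'].round(2))
print('turn',turn.round(2),'shift cm',(Rt.T@d*100).round(2),'F',o['contact_force'].round(1),'gap',o['finger_gap'].round(4))
E
python3 to.py .5445 -.174 .25 -68.43
```

```text
t 1.75 pos [0.1562 0.605  0.2497] jaw -53.23 tilt [-2.e-04 -5.e-04 -1.e+00] q [ 1.21  0.22  1.61 -0.    1.31  2.13]Traceback (most recent call last):
  File "to.py", line 11, in <module>
    print('turn',turn.round(2),'shift cm',(Rt.T@d*100).round(2),'F',o['contact_force'].round(1),'gap',o['finger_gap'].round(4))
                                                                                                      ^^^^^^^^^^^^^^^^^^^^^
AttributeError: 'float' object has no attribute 'round'
```

drive_tool(commands=[-1,0,0,0,7.6,0,0,-1,0,0,0,7.6,0,0,-1,0,0.5,5.8,0,0,0,-1,0,0.5,5.8,0,0,0,-1,0,0.5,5.8,0,0,0,-1,0,0.5,5.8,0,0,0,-1,0,0.5,5.8,0,0,0,-1,0,0.5,5.8,0,0,0,-1,0,0.5,5.8,0,0,0,-1,0,0.5,5.8,0,0,0,-1,0,0.5,5.8,0,0,0,-1,0,0.5,5.8,0,0,0])

```text
time_s: 3.25
tool_pos: [0.4198, 0.0839, 0.2503]
ee_rot: [0.586, 0.396, 0.586, -0.396]
contact_force: [0.4, 0.7, 0.4]
finger_gap: 0.0855
```

```bash
sed -i "s/o\['finger_gap'\].round(4)/round(o['finger_gap'],4)/" to.py; python3 to.py .5445 -.174 .15 -68.43
```

```text
t 3.25 pos [0.4198 0.0839 0.2503] jaw -68.1 tilt [ 1.3e-03  4.0e-04 -1.0e+00] q [ 0.03 -0.23  2.05  0.    1.31  1.22]
turn 0.33 shift cm [10.03  2.12 28.57] F [0.4 0.7 0.4] gap 0.0855
```

drive_tool(commands=[-1,0.5,0.4,5.7,0.3,0,0,-1,1,0.4,5.7,0,0,0,-1,2,0.4,5.7,0,0,0,-1,2,0.4,5.7,0,0,0,-1,2,0.5,5.7,0,0,0,-1,2.5,0,0,0,0,0,-1,0,0,0,0,0,0,-1,0,0,0,0,0,0])

```text
time_s: 4.25
tool_pos: [0.5441, -0.171, 0.1506]
ee_rot: [0.585, 0.397, 0.585, -0.397]
contact_force: [-0.5, -1.0, 0.4]
finger_gap: 0.0856
```

```bash
python3 to.py .5445 -.174 .076 -68.43; python3 - <<'E'
from h import *
C=[]
for n,(cx,cy) in(('top',(312,215)),('scene',(215,165))):
    im=get(n); o=r.observe(); print(n,proj(im,[o['tool_pos'],[.5445,-.174,.086]]).round(1))
    C.append(cv2.resize(im['pixels'][cy-50:cy+50,cx-40:cx+40],(400,500),interpolation=cv2.INTER_CUBIC))
cv2.imwrite('pics/a.png',np.hstack(C)[:,:,::-1])
E
```

```text
t 4.25 pos [ 0.5441 -0.171   0.1506] jaw -68.35 tilt [ 4.e-04 -1.e-04 -1.e+00] q [-0.43  0.21  1.82  0.    1.11  0.77]
turn 0.08 shift cm [ 7.46 -0.07  0.3 ] F [-0.5 -1.   0.4] gap 0.0856
top [[306.7 201.6]
 [305.  204.6]]
scene [[215.2 150. ]
 [215.7 168.4]]
```

View pics/a.png

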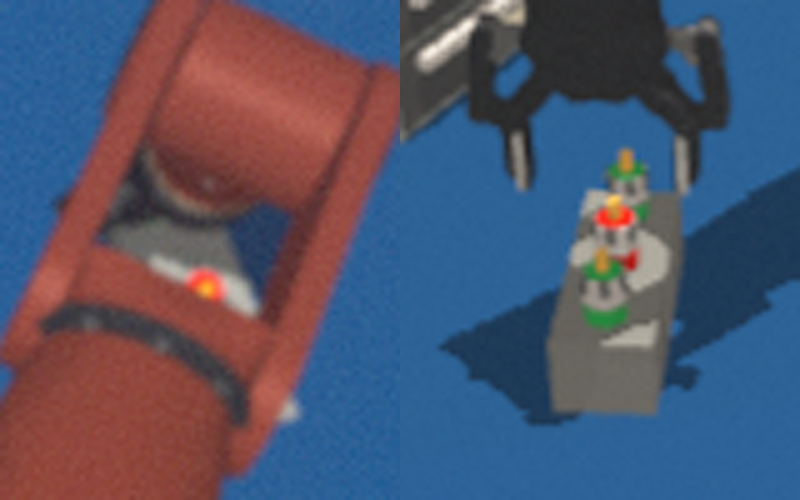

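The scene crop shows the fingers centred on the predicted TCP (215,150), and the front green disc at the predicted (215.7,168.4). I'll descend and grip.

drive_tool(commands=[-1,2.5,-0.1,0.3,0.1,0,0,-1,2.5,0,0,0,0,0,-1,1.4,0,0,0,0,0,-1,1.0,0,0,0,0,0,-1,0,0,0,0,0,0,1,0,0,0,0,0,0,1,0,0,0,0,0,0,1,0,0,0,0,0,0,1,0,0,0,0,0,0,1,0,0,0,0,0,0,1,0,0,0,0,0,0])

```text
time_s: 5.72
tool_pos: [0.5447, -0.1748, 0.0768]
ee_rot: [0.585, 0.398, 0.584, -0.398]
contact_force: [-1.2, 0.6, 5.2]
finger_gap: 0.0261
```

```bash
python3 to.py .5445 -.174 .076 -68.43
```

```text
t 5.725 pos [ 0.5447 -0.1748  0.0768] jaw -68.48 tilt [ 1.2e-03 -6.0e-04 -1.0e+00] q [-0.43  0.31  1.85 -0.    0.97  0.76]
turn -0.05 shift cm [ 0.08  0.01 -0.09] F [-1.2  0.6  5.2] gap 0.0261
```

drive_tool(commands=[1,-1,0,0,0,0,0,1,-2,0,0,0,0,0,1,-3,0,0,0,0,0,1,-3,0,0,0,0,0,1,-2,0,0,0,0,0,1,0,0,0,0,0,0])

```text
time_s: 6.48
tool_pos: [0.5452, -0.1749, 0.1885]
ee_rot: [0.586, 0.398, 0.583, -0.398]
contact_force: [0.3, -0.7, -0.9]
finger_gap: 0.026
```

```bash
python3 to.py .5335 .1064 .19 -9.63; python3 - <<'E'
from h import *
im=get('scene'); o=r.observe(); p=proj(im,[o['tool_pos']])[0].round(1); print(p,'plumb foot',proj(im,[o['tool_pos']-[0,0,.064]]))
cx,cy=p.astype(int)
cv2.imwrite('pics/b.png',cv2.resize(im['pixels'][cy-40:cy+40,cx-40:cx+40],(560,560),interpolation=cv2.INTER_CUBIC)[:,:,::-1])
E
```

```text
t 6.475 pos [ 0.5452 -0.1749  0.1885] jaw -68.48 tilt [ 0.0035 -0.0014 -1.    ] q [-0.43  0.16  1.8   0.    1.18  0.76]
turn -58.85 shift cm [-0.15 27.53 -5.86] F [ 0.3 -0.7 -0.9] gap 0.026
[213.6 139.1] plumb foot [[214.898259   158.05589007]]
```

View pics/b.png

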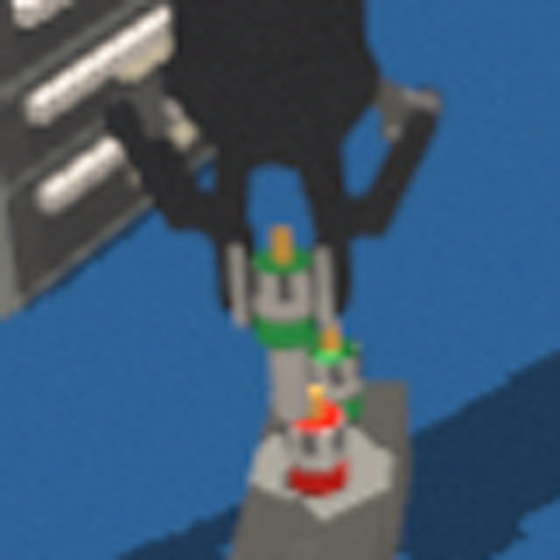

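The chuck hangs upright between the pads, and the red and the other green chuck are undisturbed. On to pocket0.

drive_tool(commands=[1,0,0,0,-9.8,0,0,1,0,0,0,-9.8,0,0,1,0,0,0,-9.8,0,0,1,0,0,0,-9.8,0,0,1,0,0,0,-9.8,0,0,1,0,0,0,-9.8,0,0,1,0,5.5,-1.2,0,0,0,1,0,5.5,-1.2,0,0,0,1,0,5.5,-1.2,0,0,0,1,0,5.5,-1.2,0,0,0,1,0,5.5,-1.1,0,0,0,1,0,0,0,0,0,0])

```text
time_s: 8.02
tool_pos: [0.5301, 0.11, 0.1839]
ee_rot: [0.703, 0.058, 0.706, -0.058]
contact_force: [-0.7, -1.3, -1.8]
finger_gap: 0.0263
```

drive_tool(commands=[1,0,0,0,0,0,0,1,0,0,0,0,0,0])

```text
time_s: 8.28
tool_pos: [0.5319, 0.1052, 0.1852]
ee_rot: [0.704, 0.06, 0.705, -0.061]
contact_force: [-0.2, -0.3, -1.4]
finger_gap: 0.0265
```

```bash
python3 to.py .5335 .1064 .12 -9.63
```

```text
t 8.275 pos [0.5319 0.1052 0.1852] jaw -9.78 tilt [-1.6e-03 -5.0e-04 -1.0e+00] q [ 0.07  0.11  1.87 -0.    1.17  0.24]
turn -0.15 shift cm [6.52 0.15 0.14] F [-0.2 -0.3 -1.4] gap 0.0265
```

drive_tool(commands=[1,2.0,0.1,0.1,-0.1,0,0,1,2.0,0,0,0,0,0,1,1.5,0,0,0,0,0,1,0,0,0,0,0,0,1,0,0,0,0,0,0])

```text
time_s: 8.9
tool_pos: [0.534, 0.107, 0.1316]
ee_rot: [0.705, 0.059, 0.704, -0.059]
contact_force: [0.4, 0.3, -0.7]
finger_gap: 0.0261
```

```bash
python3 to.py .5335 .1064 .078 -9.63;  cat > crop.py <<'E'
import sys
from h import *
f=sys.argv[1]; P=np.array(eval(sys.argv[2])); C=[]
for n in sys.argv[3].split(','):
    im=get(n); o=r.observe(); p=proj(im,P); c=p[0].astype(int)
    print(n,'tcp',proj(im,[o['tool_pos']]).round(1),'pts',p.round(1),'->crop',((p-c+40)*5+2.5).round(0).tolist())
    C.append(cv2.resize(im['pixels'][max(c[1]-40,0):c[1]+40,c[0]-40:c[0]+40],(400,400),interpolation=cv2.INTER_CUBIC))
cv2.imwrite('pics/'+f,np.hstack(C)[:,:,::-1])
E
python3 crop.py c.png "[[.5335,.1064,.052],[.5335,.1064,.066]]" scene,top
```

```text
t 8.9 pos [0.534  0.107  0.1316] jaw -9.62 tilt [ 1.e-03  1.e-04 -1.e+00] q [0.07 0.18 1.9  0.   1.06 0.24]
turn 0.01 shift cm [ 5.36 -0.06 -0.04] F [ 0.4  0.3 -0.7] gap 0.0261
scene tcp [[306.9 176.4]] pts [[304.1 199.2]
 [304.6 195.3]] ->crop [[203.0, 203.0], [205.0, 184.0]]
top tcp [[211.3 203.3]] pts [[214.  207. ]
 [213.6 206.5]] ->crop [[207.0, 203.0], [205.0, 200.0]]
```

View pics/c.png

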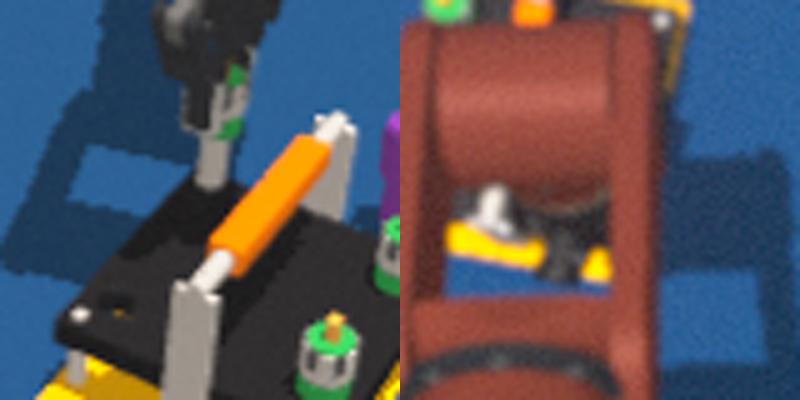

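The scene crop shows the foot hanging about 1.4 cm above the deck at the predicted spot, with the other empty pocket at crop (118,303). Descending gently.

drive_tool(commands=[1,1.0,-0.05,0,0,0,0,1,0.7,0,0,0,0,0,1,0.6,0,0,0,0,0,1,0,0,0,0,0,0])

```text
time_s: 9.5
tool_pos: [0.5333, 0.1066, 0.1074]
ee_rot: [0.705, 0.059, 0.705, -0.059]
contact_force: [1.7, -1.1, -2.4]
finger_gap: 0.0263
```

```bash
python3 to.py .5335 .1064 .0768 -9.63; python3 -c "
from h import *
im=get('scene');print(proj(im,[.632,.0897,.052]))"
```

```text
t 9.5 pos [0.5333 0.1066 0.1074] jaw -9.59 tilt [-3.e-04 -3.e-04 -1.e+00] q [ 0.07  0.22  1.91 -0.    1.02  0.24]
turn 0.04 shift cm [ 3.06 -0.01  0.02] F [ 1.7 -1.1 -2.4] gap 0.0263
[[286.85517865 218.41678755]]
```

drive_tool(commands=[1,1.0,0,0,0,0,0,1,1.0,0,0,0,0,0,1,0.7,0,0,0,0,0,1,0.3,0,0,0,0,0,1,0.1,0,0,0,0,0,1,0,0,0,0,0,0])

```text
time_s: 10.3
tool_pos: [0.5331, 0.1067, 0.0769]
ee_rot: [0.705, 0.059, 0.705, -0.059]
contact_force: [-0.1, -2.6, -0.8]
finger_gap: 0.0263
```

```bash
python3 to.py .5335 .1064 .0768 -9.63
```

```text
t 10.3 pos [0.5331 0.1067 0.0769] jaw -9.58 tilt [-4.e-04 -2.e-04 -1.e+00] q [ 0.07  0.26  1.92 -0.    0.96  0.24]
turn 0.05 shift cm [ 0.01 -0.02  0.04] F [-0.1 -2.6 -0.8] gap 0.0263
```

drive_tool(commands=[1,0.1,0,0,0,0,0,1,0,0,0,0,0,0,0.2,0,0,0,0,0,0,0,0,0,0,0,0,0,-0.2,0,0,0,0,0,0,-0.4,0,0,0,0,0,0,-0.4,-1.5,0,0,0,0,0,-0.4,-3,0,0,0,0,0,-0.6,-4,0,0,0,0,0,-0.8,-3,0,0,0,0,0,-1,0,0,0,0,0,0])

```text
time_s: 11.68
tool_pos: [0.5361, 0.1071, 0.1957]
ee_rot: [0.708, 0.06, 0.702, -0.059]
contact_force: [1.4, 0.6, 0.8]
finger_gap: 0.0854
```

```bash
python3 to.py .4329 -.2181 .17 -68.43; python3 crop.py d.png "[[.5929,.1572,.086],[.5335,.1064,.086]]" scene,top; python3 fit.py
```

```text
t 11.675 pos [0.5361 0.1071 0.1957] jaw -9.58 tilt [ 8.7e-03  7.0e-04 -1.0e+00] q [0.07 0.1  1.85 0.   1.18 0.24]
turn 58.85 shift cm [  2.57 -21.55  26.44] F [1.4 0.6 0.8] gap 0.0854
scene tcp [[309.  157.2]] pts [[316.8 206.8]
 [305.2 189.7]] ->crop [[206.0, 207.0], [149.0, 121.0]]
top tcp [[209.4 200.9]] pts [[197.3 186. ]
 [213.  205.6]] ->crop [[204.0, 207.0], [282.0, 306.0]]Traceback (most recent call last):
  File "fit.py", line 21, in <module>
    uv,A=blob(im,c,7,lo,hi); D[k]=onz(im,[uv],z)[0]; print(k,uv.round(2),round(A,1),D[k].round(4))
         ~~~~^^^^^^^^^^^^^^
  File "fit.py", line 12, in blob
    i=1+np.argmin([np.hypot(*(x-w*S-S/2)) -0.02*s[4] for x,s in zip(ce[1:],st[1:])])
        ~~~~~~~~~^^^^^^^^^^^^^^^^^^^^^^^^^^^^^^^^^^^^^^^^^^^^^^^^^^^^^^^^^^^^^^^^^^^
    return _wrapfunc(a, 'argmin', axis=axis, out=out, **kwds)
    return _wrapit(obj, method, *args, **kwds)
    result = getattr(arr, method)(*args, **kwds)
ValueError: attempt to get argmin of an empty sequence
```

View pics/d.png

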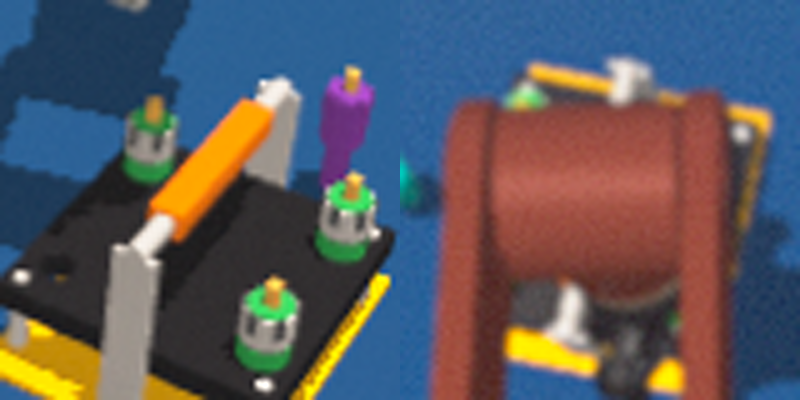

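Pocket0's chuck is seated: its collar is on the deck at crop (150,150) and it matches its neighbours. Next is the second green chuck.

drive_tool(commands=[-1,0,0,0,9.8,0,0,-1,0,0,0,9.8,0,0,-1,0,0,0,9.8,0,0,-1,0,0,0,9.8,0,0,-1,0,0,0,9.8,0,0,-1,0,0,0,9.85,0,0,-1,0,-3.6,4.4,0,0,0,-1,0,-3.6,4.4,0,0,0,-1,0.5,-3.6,4.4,0,0,0,-1,1,-3.6,4.4,0,0,0,-1,1,-3.6,4.4,0,0,0,-1,0,-3.6,4.4,0,0,0])

```text
time_s: 13.32
tool_pos: [0.4269, -0.2185, 0.1633]
ee_rot: [0.583, 0.398, 0.587, -0.398]
contact_force: [0.5, 0.0, -0.0]
finger_gap: 0.0855
```

drive_tool(commands=[-1,0,0,0,0,0,0,-1,0,0,0,0,0,0,-1,0,0,0,0,0,0])

```text
time_s: 13.7
tool_pos: [0.4294, -0.2166, 0.1653]
ee_rot: [0.584, 0.397, 0.586, -0.397]
contact_force: [0.0, -0.1, 0.5]
finger_gap: 0.0854
```

```bash
python3 to.py .4329 -.2181 .0768 -68.43
```

```text
t 13.7 pos [ 0.4294 -0.2166  0.1653] jaw -68.33 tilt [-0.0012  0.0013 -1.    ] q [-0.61  0.    2.02  0.    1.12  0.58]
turn 0.1 shift cm [8.85 0.27 0.27] F [ 0.  -0.1  0.5] gap 0.0854
```

drive_tool(commands=[-1,2.5,0.3,0.25,0.1,0,0,-1,2.5,0,0,0,0,0,-1,0,0,0,0,0,0,-1,0,0,0,0,0,0])

```text
time_s: 14.2
tool_pos: [0.4339, -0.2188, 0.1167]
ee_rot: [0.585, 0.398, 0.584, -0.398]
contact_force: [0.4, 0.1, 0.0]
finger_gap: 0.0854
```

```bash
python3 to.py .4329 -.2181 .0768 -68.43
```

```text
t 14.2 pos [ 0.4339 -0.2188  0.1167] jaw -68.44 tilt [ 7.e-04 -4.e-04 -1.e+00] q [-0.61  0.08  2.04  0.    1.02  0.58]
turn -0.01 shift cm [ 3.99 -0.06 -0.1 ] F [0.4 0.1 0. ] gap 0.0854
```

drive_tool(commands=[-1,2.0,-0.05,-0.1,0,0,0,-1,1.3,0,0,0,0,0,-1,0.7,0,0,0,0,0,-1,0,0,0,0,0,0,1,0,0,0,0,0,0,1,0,0,0,0,0,0,1,0,0,0,0,0,0,1,0,0,0,0,0,0,1,0,0,0,0,0,0,1,0,0,0,0,0,0])

```text
time_s: 15.45
tool_pos: [0.4329, -0.2192, 0.0766]
ee_rot: [0.585, 0.398, 0.584, -0.398]
contact_force: [-0.4, -1.6, 4.4]
finger_gap: 0.0262
```

```bash
python3 to.py .4329 -.2181 .0768 -68.43
```

```text
t 15.45 pos [ 0.4329 -0.2192  0.0766] jaw -68.53 tilt [ 0.0013 -0.0012 -1.    ] q [-0.61  0.15  2.06 -0.    0.93  0.58]
turn -0.1 shift cm [-0.02  0.04 -0.1 ] F [-0.4 -1.6  4.4] gap 0.0262
```

drive_tool(commands=[1,-1,0,0,0,0,0,1,-2,0,0,0,0,0,1,-3,0,0,0,0,0,1,-3,0,0,0,0,0,1,-3,0,0,0,0,0,1,0,0,0,-9.8,0,0,1,0,0,0,-9.8,0,0,1,0,0,0,-9.8,0,0,1,0,0,0,-9.8,0,0,1,0,0,0,-9.8,0,0,1,0,0,0,-9.8,0,0,1,0,0,0,0,0,0])

```text
time_s: 16.95
tool_pos: [0.4315, -0.2176, 0.1955]
ee_rot: [0.704, 0.061, 0.705, -0.06]
contact_force: [0.0, 0.2, -0.8]
finger_gap: 0.0263
```

```bash
python3 to.py .632 .0897 .19 -9.63
```

```text
t 16.95 pos [ 0.4315 -0.2176  0.1955] jaw -9.85 tilt [-0.002   0.0022 -1.    ] q [-0.61 -0.03  1.99  0.    1.19 -0.44]
turn -0.22 shift cm [ 0.55 33.65 14.63] F [ 0.   0.2 -0.8] gap 0.0263
```

drive_tool(commands=[1,0,4.8,2.1,-0.2,0,0,1,0,4.8,2.1,0,0,0,1,0,4.8,2.1,0,0,0,1,0,4.8,2.1,0,0,0,1,0,4.8,2.1,0,0,0,1,0,4.8,2.1,0,0,0,1,0.5,4.8,2.0,0,0,0,1,2,0,0,0,0,0,1,2,0,0,0,0,0,1,1,0,0,0,0,0,1,0,0,0,0,0,0,1,0,0,0,0,0,0])

```text
time_s: 18.45
tool_pos: [0.6325, 0.0877, 0.1417]
ee_rot: [0.705, 0.059, 0.704, -0.059]
contact_force: [0.9, 0.2, -0.6]
finger_gap: 0.0263
```

```bash
python3 to.py .632 .0897 .0768 -9.63;python3 crop.py e.png "[[.632,.0897,.052],[.632,.0897,.076]]" scene
```

```text
t 18.45 pos [0.6325 0.0877 0.1417] jaw -9.61 tilt [ 0.0011  0.     -1.    ] q [0.03 0.35 1.66 0.   1.13 0.2 ]
turn 0.02 shift cm [ 6.49  0.19 -0.08] F [ 0.9  0.2 -0.6] gap 0.0263
scene tcp [[288.3 191.5]] pts [[286.9 218.4]
 [287.4 211.6]] ->crop [[207.0, 205.0], [210.0, 170.0]]
```

View pics/e.png

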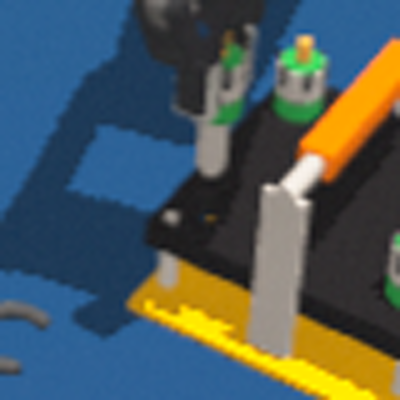

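The foot is above the pocket (crop (210,215), yellow through the hole). I'll apply the 1.9 mm correction and descend in two stages.

drive_tool(commands=[1,1.5,0.2,-0.1,0,0,0,1,0.8,0,0,0,0,0,1,0.6,0,0,0,0,0,1,0.5,0,0,0,0,0,1,0,0,0,0,0,0])

```text
time_s: 19.12
tool_pos: [0.6315, 0.09, 0.1063]
ee_rot: [0.705, 0.058, 0.705, -0.059]
contact_force: [0.2, -3.4, -3.3]
finger_gap: 0.0268
```

```bash
python3 to.py .632 .0897 .0766 -9.63
```

```text
t 19.125 pos [0.6315 0.09   0.1063] jaw -9.53 tilt [ 1.0e-04 -1.1e-03 -1.0e+00] q [ 0.03  0.39  1.68 -0.    1.07  0.2 ]
turn 0.1 shift cm [ 2.97 -0.02  0.05] F [ 0.2 -3.4 -3.3] gap 0.0268
```

drive_tool(commands=[1,0.8,-0.1,0,0,0,0,1,0.8,0,0,0,0,0,1,0.7,0,0,0,0,0,1,0.5,0,0,0,0,0,1,0.2,0,0,0,0,0,1,0,0,0,0,0,0])

```text
time_s: 19.88
tool_pos: [0.6316, 0.0893, 0.0769]
ee_rot: [0.705, 0.059, 0.704, -0.059]
contact_force: [1.3, -5.6, 0.6]
finger_gap: 0.0262
```

```bash
python3 to.py .632 .0897 .0766 -9.63
```

```text
t 19.875 pos [0.6316 0.0893 0.0769] jaw -9.53 tilt [ 8.e-04 -6.e-04 -1.e+00] q [ 0.03  0.43  1.69 -0.    1.02  0.2 ]
turn 0.1 shift cm [0.03 0.05 0.03] F [ 1.3 -5.6  0.6] gap 0.0262
```

drive_tool(commands=[1,0.1,-0.05,0,0,0,0,1,0,0,0,0,0,0,0.2,0,0,0,0,0,0,0,0,0,0,0,0,0,-0.2,0,0,0,0,0,0,-0.4,0,0,0,0,0,0,-0.4,-1.5,0,0,0,0,0,-0.4,-3,0,0,0,0,0,-0.6,-5,0,0,0,0,0,-0.8,-5,0,0,0,0,0,-1,-3,0,0,0,0,0,-1,0,0,0,0,0,0])

```text
time_s: 21.38
tool_pos: [0.6338, 0.0893, 0.2567]
ee_rot: [0.708, 0.059, 0.701, -0.058]
contact_force: [0.5, -0.6, 0.1]
finger_gap: 0.0857
```

drive_tool(commands=[-1,0,-6,0,0,0,0,-1,0,-6,0,0,0,0,-1,0,-6,0,0,0,0,-1,0,-3,0,0,0,0,-1,0,0,0,0,0,0,-1,0,0,0,0,0,0])

```text
time_s: 22.12
tool_pos: [0.5959, -0.1171, 0.2499]
ee_rot: [0.704, 0.059, 0.705, -0.058]
contact_force: [0.9, -0.1, 0.2]
finger_gap: 0.0853
```

```bash
cat > fit2.py <<'E'
src=open('fit.py').read().split("D={}")[0]
exec(src); exec("def fit"+open('fit.py').read().split("def fit")[1].split("v,p=fit(['gA'")[0]) if False else None
D={}
for k,c,z in(('p0',(213,205.6),.085),('p1',(219.5,175.5),.085),('p2',(174.4,197.9),.085),('p3',(181.6,166.9),.085)):
    try: uv,A=blob(im,c,7,*G); D[k]=onz(im,[uv],z)[0]; print(k,uv.round(2),round(A,1),D[k].round(4))
    except Exception as e: print(k,'hidden')
O=[(8,150,120)],[(32,255,255)]
uv,A=blob(im,(197,185),20,[(8,180,150)],[(24,255,255)]); print('grip',uv,A,onz(im,[uv],.122)[0].round(4))
E
python3 fit2.py; python3 to.py .5928 .1572 .2 -99.63; python3 crop.py f.png "[[.5929,.1572,.086],[.632,.0897,.086]]" scene,top
```

```text
p0 [212.14 206.11] 44.1 [0.5321 0.109  0.085 ]
p1 [219.5  174.32] 38.6 [0.6315 0.0904 0.085 ]
p2 [174.59 197.84] 41.9 [0.5544 0.225  0.085 ]
p3 [181.55 166.97] 43.0 [0.6515 0.2088 0.085 ]
grip [195.78075759 184.61412222] 291.203125 [0.5908 0.1569 0.122 ]
t 22.175 pos [ 0.5961 -0.1167  0.2501] jaw -9.48 tilt [-0.0014  0.0012 -1.    ] q [-0.31  0.18  1.66  0.    1.31 -0.14]
turn 90.15 shift cm [  5.01  -4.91 -26.95] F [-0.4  0.5 -0.3] gap 0.0851
scene tcp [[221.5 130.8]] pts [[316.8 206.8]
 [287.6 208.6]] ->crop [[206.0, 207.0], [61.0, 216.0]]
top tcp [[291.2 176.8]] pts [[197.3 186. ]
 [219.7 174.1]] ->crop [[204.0, 207.0], [316.0, 148.0]]
```

View pics/f.png

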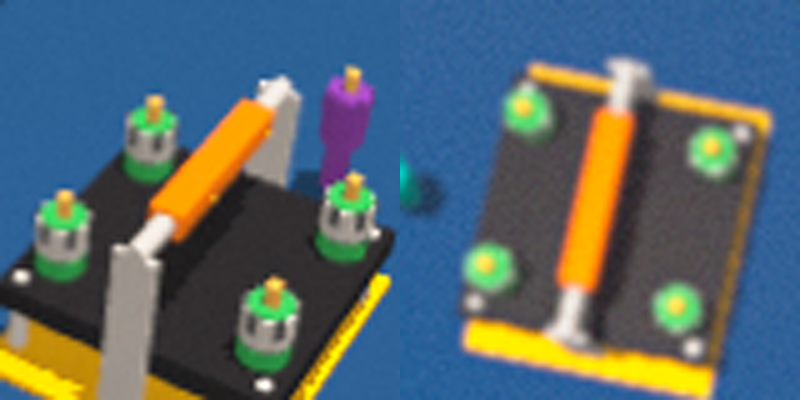

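All four chucks are seated, and the caddy hasn't moved (the centroid of the four is (.5924,.1583)). Next: turn the jaws across the handle and move over it.

drive_tool(commands=[-1,0,0,0,-10,0,0,-1,0,0,0,-10,0,0,-1,0,0,0,-10,0,0,-1,0,0,0,-10,0,0,-1,0,0,0,-10,0,0,-1,0,0,0,-10,0,0,-1,0,0,0,-10,0,0,-1,0,0,0,-10,0,0,-1,0,0,0,-9.85,0,0,-1,0,0,0,0,0,0])

```text
time_s: 23.52
tool_pos: [0.5966, -0.1168, 0.2509]
ee_rot: [0.541, -0.456, 0.54, 0.456]
contact_force: [-0.5, 0.3, 0.2]
finger_gap: 0.0854
```

drive_tool(commands=[-1,0,1,5.4,0,0,0,-1,0,1,5.4,0,0,0,-1,1,1,5.4,0,0,0,-1,2,1,5.4,0,0,0,-1,2,0.9,5.4,0,0,0,-1,0,0,0,0,0,0,-1,0,0,0,0,0,0,-1,0,0,0,0,0,0])

```text
time_s: 24.52
tool_pos: [0.5943, 0.1555, 0.2019]
ee_rot: [0.541, -0.456, 0.541, 0.455]
contact_force: [-0.2, -0.5, -0.2]
finger_gap: 0.0857
```

```bash
python3 to.py .5925 .1575 .113 80.4
```

```text
t 24.525 pos [0.5943 0.1555 0.2019] jaw 80.19 tilt [ 1.6e-03 -1.0e-04 -1.0e+00] q [ 0.14  0.24  1.68 -0.    1.22 -1.26]
turn -0.21 shift cm [8.89 0.21 0.17] F [-0.2 -0.5 -0.2] gap 0.0857
```

drive_tool(commands=[-1,2.5,0.2,0.2,-0.2,0,0,-1,2.5,0,0,0,0,0,-1,2,0,0,0,0,0,-1,1.8,0,0,0,0,0,-1,0,0,0,0,0,0,-1,0,0,0,0,0,0])

```text
time_s: 25.28
tool_pos: [0.5926, 0.1588, 0.1137]
ee_rot: [0.54, -0.457, 0.539, 0.457]
contact_force: [-0.3, 0.1, -0.1]
finger_gap: 0.0853
```

```bash
python3 to.py .5925 .1575 .113 80.4
```

```text
t 25.275 pos [0.5926 0.1588 0.1137] jaw 80.5 tilt [ 1.4e-03  2.0e-04 -1.0e+00] q [ 0.15  0.34  1.74  0.    1.06 -1.26]
turn 0.1 shift cm [ 0.07 -0.01 -0.13] F [-0.3  0.1 -0.1] gap 0.0853
```

drive_tool(commands=[1,0,0,-0.1,0,0,0,1,0,0,0,0,0,0,1,0,0,0,0,0,0,1,0,0,0,0,0,0,1,0,0,0,0,0,0,1,0,0,0,0,0,0,1,0,0,0,0,0,0,1,0,0,0,0,0,0])

```text
time_s: 26.28
tool_pos: [0.592, 0.1578, 0.1135]
ee_rot: [0.54, -0.457, 0.539, 0.457]
contact_force: [-0.4, -0.4, 3.8]
finger_gap: 0.0192
```

```bash
python3 to.py .5925 .1575 .213 80.4
```

```text
t 26.275 pos [0.592  0.1578 0.1135] jaw 80.52 tilt [ 6.e-04 -1.e-04 -1.e+00] q [ 0.15  0.34  1.74 -0.    1.06 -1.26]
turn 0.12 shift cm [-9.95 -0.05 -0.02] F [-0.4 -0.4  3.8] gap 0.0192
```

drive_tool(commands=[1,-0.3,0,0,0,0,0,1,-0.6,0,0,0,0,0,1,-1,0,0,0,0,0,1,-1.5,0,0,0,0,0,1,-2,0,0,0,0,0,1,-2,0,0,0,0,0,1,-1.5,0,0,0,0,0,1,-1,0,0,0,0,0,1,-0.4,0,0,0,0,0,1,0,0,0,0,0,0,1,0,0,0,0,0,0,1,0,0,0,0,0,0])

```text
time_s: 27.78
tool_pos: [0.5912, 0.1577, 0.215]
ee_rot: [0.539, -0.457, 0.54, 0.457]
contact_force: [-0.3, 0.3, -8.1]
finger_gap: 0.0188
```

```bash
python3 to.py .5925 .1575 .213 80.4; python3 crop.py g.png "[[.5929,.1572,.186]]" scene,top
```

```text
t 27.775 pos [0.5912 0.1577 0.215 ] jaw 80.51 tilt [-1.7e-03 -2.0e-04 -1.0e+00] q [ 0.15  0.22  1.68  0.    1.25 -1.26]
turn 0.11 shift cm [ 0.2  -0.13  0.  ] F [-0.3  0.3 -8.1] gap 0.0188
scene tcp [[323.1 165.4]] pts [[321.3 175.6]] ->crop [[204.0, 205.0]]
top tcp [[191.1 178.4]] pts [[192.7 179.9]] ->crop [[206.0, 207.0]]
```

View pics/g.png

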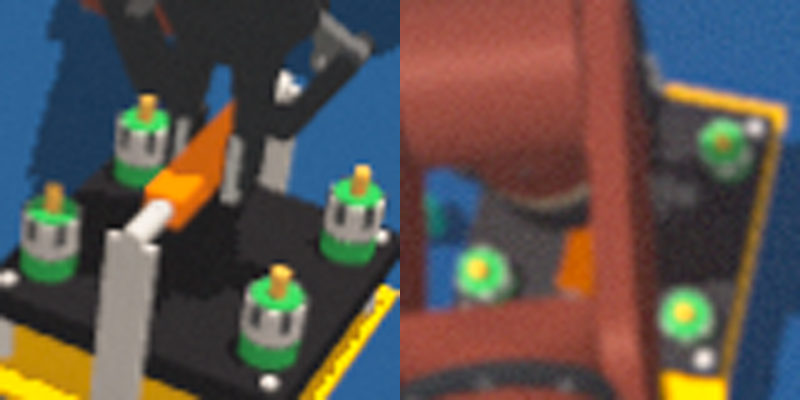

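The caddy is lifted with all four chucks in it. I'll settle it, check it is level and steady, then hand in.

drive_tool(commands=[1,0,0,0,0,0,0,1,0,0,0,0,0,0,1,0,0,0,0,0,0,1,0,0,0,0,0,0,1,0,0,0,0,0,0,1,0,0,0,0,0,0,1,0,0,0,0,0,0,1,0,0,0,0,0,0])

```text
time_s: 28.88
tool_pos: [0.5918, 0.1578, 0.216]
ee_rot: [0.54, -0.457, 0.54, 0.457]
contact_force: [0.4, -0.8, -7.8]
finger_gap: 0.0191
```

```bash
python3 to.py .5925 .1575 .213 80.4; python3 - <<'E'
exec(open('fit.py').read().split("D={}")[0])
im=get('scene'); o=r.observe()['tool_pos']; a=np.radians(-9.6)
Rm=np.array([[np.cos(a),-np.sin(a)],[np.sin(a),np.cos(a)]])
for x in(-.05,.05):
  for y in(-.06,.06):
    P=np.r_[Rm@[x,y]+o[:2],o[2]-.113+.085]; p=proj(im,P)[0]
    try: print((x,y),p.round(1),blob(im,p.round(),6,[(45,110,70)],[(80,255,255)])[0].round(1))
    except Exception as e: print(x,y,e)
E
```

```text
t 28.875 pos [0.5918 0.1578 0.216 ] jaw 80.51 tilt [ 1.e-04 -0.e+00 -1.e+00] q [ 0.15  0.22  1.67 -0.    1.25 -1.26]
turn 0.11 shift cm [ 0.3  -0.08 -0.01] F [ 0.4 -0.8 -7.8] gap 0.0191
(-0.05, -0.06) [309.1 158.6] [309.7 158.2]
(-0.05, 0.06) [352.2 173.1] [352.2 172.9]
(0.05, -0.06) [290.6 176.4] [291.  176.2]
(0.05, 0.06) [336.2 193.3] [336.1 193.2]
```

All four discs sit within 0.7 px of where a level caddy puts them, so it is level and holding steady.

```bash
python3 -c "
from h import *
print(job.close_job())"
```

```text
the job is handed in; nothing more can be done
None
```

The job is done and handed in at about 29 s of the 72 s allowed, with the arm still holding the caddy in the air. The two green-ringed chucks went from the stand into the two empty pockets and were let go. The caddy was then gripped across the middle of its orange handle and lifted about 10.2 cm.

**Last checks:**
- **Chucks:** all four are in the caddy. In the scene picture, each chuck's disc was within 0.7 px of where a level caddy would put it.
- **Load:** the wrist carried 7.8–8.1 N, which fits the caddy plus four chucks. The grip opening held steady at 19 mm and the gripper was not tilted.
- **Forces:** the highest wrist force I saw was about 8 N, from the caddy's own weight.

**Less certain:**
- While I seated the second chuck there was a side force of about 5.6 N. It was released normally and looked seated in the picture.
- The fingers closed to 26 mm on a nut listed as 28 mm. I took this to be soft pads or gripping slightly low, and nothing slipped.
- I did not re-check the stand with the red chuck or the other bench items after the lift. The red chuck was undisturbed after the first chuck came out, and nothing I saw showed contact with anything else.

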